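# Load the jar mill: roll the grinding jar up onto the rollers and shut the keeper

## Task

Load the jar mill: using only the fingertips or the outside of the fingers, push the grinding jar that lies in the mill's tray slowly up the ramp, without letting it run back down, until it drops in between the two rollers in front of the stop bar. Then push the keeper arm all the way round until it stands squarely across the top of the ramp behind the jar. Only push: do not grip or lift the jar or the arm, and leave everything else on the bench where it is.

Things in the scene. Friction and masses are not known exactly. Their poses are not given: they have to be found in the camera images.
- mill: Jar mill, fixed: aluminium tray and ramp lead up to two black rubber rollers with a grey drive housing beside them. Origin on the bench top under the middle of the roller pair; +x runs up the ramp, z up, +y to the left of that. All mm below are in this frame, z above the bench. Housing: x -42 to 58, y -108 to -52, top z=81 (knob 93). Bearing plate: y 51 to 59, z to 40 (65 at the stop bar).
- tray (a point): Middle of the level tray floor, z=8, which runs from x=-235 to -184. Its front lip at x=-237 is 12 high. Guide rails run along both sides of tray and ramp, inner faces at y=+49 and y=-49, tops 8 above the floor or ramp surface.
- ramp_foot (a point): Middle of the ramp's lower edge, on its surface: x=-184, z=8. The ramp is straight, 106 wide over its rails and rises 8.2 deg; on it the jar rolls back by itself when nothing holds it.
- ramp_top (a point): Middle of the ramp's upper edge, on its surface: x=-38, z=29.
- front_roller (a point): Centre of the front roller, 24 diameter, lying along y at x=-25, z=18.5, turning freely. The jar must pass over it: its axis is then 60.5 high, and once beyond x=-25 it drops on to its seat by itself.
- rear_roller (a point): Centre of the rear roller, like the front one, at x=25, z=18.5.
- seat (a point): Where the centre of the loaded jar comes to lie, between the rollers: x=0, y=0, z=52. There it stays by itself.
- stop_bar (a point): Middle of the rear stop bar, steel, lying along y at x=40, z=56; its rubber sleeves (11 diameter) keep the jar from being pushed over the rear roller.
- jar: Grinding jar to be loaded: white glazed porcelain cylinder (slippery) with grey screw lid and two black rubber tyres, lying in the tray across the ramp; 60 mm diameter, 90 long, 0.3 to 0.65 kg. Origin at its centre, on its axis; its y axis is the cylinder's axis (it turns about y as it rolls). In the tray its axis is 38 mm above the bench. It passes beside the open keeper arm.
- keeper (a joint): Angle of the keeper arm about its upright pin (rad). 0: swung fully away, pointing down the ramp and 20 deg outward, beside the ramp on its -y side. 1.92: closed against its stop, pointing to the mill's +y, squarely across the top of the ramp. Seen from above it closes clockwise. About 0.5 N at its end moves it; it stays where it is left.
- keeper_pivot (a point): On the axis of the keeper's upright pin, at half the arm's height: x=-50, y=-64, z=66.5 mm in the mill's frame. The bracket below it (20 by 16 mm) stands on the bench.
- keeper_end (a point): Point in the keeper arm near its end, 94 mm from the pin, half-way up. The arm is a flat steel bar 9 mm thick, 13 high (z 60 to 73 above the bench), 102 long from the pin's axis; a black knob 18 mm in diameter stands on it here, up to z=98. x axis along the arm away from the pin, z up; closing moves it towards its own -y, opening towards +y.
- spare_jar: A second jar of the same kind standing upright on the bench, 60 mm diameter, 90 high; origin under its base. Not to be moved.
- crucible: Porcelain crucible, 41 mm wide, 32 high; origin under its base. Not to be moved.
- weighing_bottle: Small glass weighing bottle, 36 mm diameter, 52 high; origin under its base. Not to be moved.
- beaker_100: Glass beaker, 59 mm wide, 71 high; origin under its base. Not to be moved.
- spatula: Steel spatula lying flat, 152 mm long along its y axis; origin under its middle. Not to be moved.
- dropper_0: Brown dropper bottle with black teat, 37 mm diameter, 96 high; origin under its base. Not to be moved.
- tape_roll: Roll of tape lying flat, 68 mm diameter, 18 high; origin under its middle. Not to be moved.
- crucible_lid: Porcelain crucible lid lying flat, 43 mm diameter, 12 high; origin under its middle. Not to be moved.
Not all that is in view belongs to the job. What is shaped like the jar but brown or yellow is not meant.

How it is judged (in metres and radians):
On the way, in this order (a step that is already met when the one before it is completed fails the run):
1. the jar is on the ramp, pushed by the fingers (x of jar in the frame of mill between -0.16 and -0.045 m and contact force between the fingers and jar above 0.03 N), for 0.05 s.
2. the jar lies between the two rollers, the keeper still open (x of jar in the frame of mill between -0.006 and 0.006 m and y of jar in the frame of mill between -0.008 and 0.008 m and z of jar in the frame of mill between 0.048 and 0.057 m and value of joint keeper below 1.2 rad), for 0.2 s.
3. the keeper stands across the ramp behind the jar (x of jar in the frame of mill between -0.006 and 0.006 m and y of jar in the frame of mill between -0.008 and 0.008 m and z of jar in the frame of mill between 0.048 and 0.057 m and value of joint keeper above 1.82 rad), for 0.2 s.
At the end, for the whole second after the job is handed in: The jar lies at rest between the two rollers (axis level to 0.12 rad, within 6 mm of the middle of the rollers along the ramp and 8 mm across, axis 48 to 57 mm above the bench) and the keeper arm is closed to within 0.1 rad of its stop (joint above 1.82) (all of step 3 and linear speed of jar below 0.02 m/s and angle between jar's own y axis and vertical between 1.45 and 1.69 rad); the robot touches nothing.
It fails at once if the jar runs free on the ramp (untouched and faster than 0.28 m/s) (x of jar in the frame of mill between -0.24 and -0.045 m and linear speed of jar above 0.28 m/s and contact force between the fingers and jar below 0.02 N).
It fails at once if the jar is lifted off the mill (about 15 mm) or tipped up (angle between jar's own y axis and vertical below 1.27 rad or angle between jar's own y axis and vertical above 1.87 rad or z of jar in the frame of mill above 0.075 m or (x of jar in the frame of mill below -0.15 m and z of jar in the frame of mill above 0.058 m)).
It fails at once if the jar is gripped between the fingers (distance between the grasp point and jar below 0.032 m and contact force between the fingers and jar above 0.05 N).
It fails at once if the keeper arm is gripped between the fingers (y of the grasp point in the frame of keeper_end between -0.003 and 0.003 m and x of the grasp point in the frame of keeper_end between -0.085 and 0.02 m and z of the grasp point in the frame of keeper_end between -0.02 and 0.02 m and contact force between the fingers and anything else above 0.05 N).
It fails at once if something else on the bench is moved (more than 20 mm) (distance of any of spare_jar, crucible, weighing_bottle, beaker_100, spatula, dropper_0, tape_roll, crucible_lid from where it was at the start of the episode above 0.02 m).
It also fails if it takes over 48 s, if anything falls off the work surface, if the arm or the gripper's body presses on something with over 40 N, if the wrist force passes 120 N, or if a joint passes its speed limit or range.

## Robot

A 7-joint arm with a two-finger parallel gripper is mounted at the origin on a cart in front of the work surface, level with it; the furniture and walls round the work are solid. World frame = base frame: x ahead of the robot, y to its left, z up, the work surface at z = 0. Lengths are in mm, angles in rad, forces in N, time in s.
With the tool pointing down it reaches from about 425 to 950 mm from the base axis. Payload 4.7 kg.
Tool frame: the origin (TCP) lies midway between the tips of the shut fingers; the grasp point (between the pads) lies 19 mm behind it; y points along the fingers, z is the direction in which the jaws open and shut, and the axes are right-handed (so a half turn about y gives the same grasp; the last joint's range is limited). The gripper opens to 85 mm and grips with 20 to 120 N. Pads are 22 mm wide; open, the fingers measure 114 mm over their backs; the gripper's body (76 mm by 85 mm) begins 54 mm behind the grasp point. The pads swing forward as they close: fully open they stand 13 mm farther back than shut.
Start: joints at [-1.196, 0.469, -0.049, 1.532, 0.024, 1.141, -0.082], TCP at [265.18, 620.748, 231.335] pointing down, gripper open.
Joint ranges: [-2.59, 2.59], [-0.33, 1.99], [-1.39, 1.29], [0.1, 2.45], [-1.04, 4.18], [0.21, 1.99], [-2.66, 2.66]. Speed limits (rad/s): [2.57, 2.57, 3.14, 3.14, 3.14, 3.14, 3.14].

## Interface

Orientations are given as a unit quaternion [w, x, y, z].
In Python, from bench import status, imaging, robot gives the robot as it stands.
- The arm moves only by the shell command python3 -m inch 'ROWS'. ROWS is JSON, a list of rows, each an object with "claw": the opening, from 0 (shut) to 1 (fully open); "slide": the shift along the tool's x, y, z in mm, a list of three; "dr": the turn, a rotation vector about the tool's x, y, z in degrees, a list of three. In form: [{"claw": claw, "slide": [tx, ty, tz], "dr": [wx, wy, wz]}, ...]. A call has 1 to 8 rows; each row is the pose to reach, as a shift and turn from the pose commanded when the call began, along the tool's axes at that moment; what a row does not reach only later rows make up. A row lasts 1/10 s, in which the tool goes at most 50 mm and 8.59 degrees, less where a joint would pass 70% of its speed; a pose out of reach is approached as far as the arm can. A call with a gripper value outside its range is refused whole. The fingers move at their own pace and stop on an object; the grip force is fixed at half the most. Time passes only in rows, so rows that repeat a pose let the fingers close. It gives the time, the measured TCP pose, the force and the opening at its end, in the units of the state.
- status.get_obs(): the state, without advancing time (a new reading comes with each control period).
- imaging.snapshot(name): name is "side" or "top"; returns a dict with "color" (400x640x3 uint8, blue, green, red), "vertical_fov" (degrees; the focal length in pixels is half the picture's height over the tangent of half this angle, whatever the lens; pixels are square), "cx", "cy" (the principal point, pixels), "k1" (the pictures are not rectified: a ray, as slopes to the right and down, at radius r is drawn at 1 + k1 r^2 times it, then the intrinsics apply), "extrinsics" (4x4, takes a point from camera to world coordinates). Camera axes: x right, y down, z forward; pixel columns grow to the right and rows downward; lengths in mm; the calibration is good to about 2 mm. A picture is of the moment at which its call begins. There is no depth.
- robot.finish_job(): hands the job in, once; it reports no verdict.
The state is a dict: "time_s": time; "qpos": joint angles; "dq": joint speeds; "effort": joint torques, N m; "eef_pos": TCP position; "ee_rot": TCP orientation; "force": force on the tool from outside, world axes, zero at the start; "ft_torque": the same for the moment, N m; "width": finger opening in mm.
Only numpy, scipy, OpenCV 4.12 (cv2) and the standard library are available. Lean on these libraries where they do the work, as an engineer would, in place of code of your own. Each camera call takes 0.05 s, during which the arm holds its last target.

## Working session

There is one attempt and no reset: what is moved stays moved. The work goes in short steps, Python scripts to look and compute and a shell command to move; the robot and the scene stay as the last step left them, time stands still between calls to the robot, and variables do not carry over. Pictures are saved under pics/ and viewed, and the job is handed in when it is done.

```bash
ls; mkdir -p pics; python3 - <<'E'
from bench import status, imaging, robot
import cv2
o=status.get_obs(); print({k:o[k] for k in('time_s','eef_pos','ee_rot','width','force')})
for n in('side','top'):
    s=imaging.snapshot(n); cv2.imwrite(f'pics/{n}0.png',s['color']); print(n,s['vertical_fov'],s['cx'],s['cy'],s['k1'],s['extrinsics'])
E
```

```text
pics
{'time_s': 0.0, 'eef_pos': array([264.96734524, 620.18434047, 230.23344683]), 'ee_rot': array([-0.69205407,  0.69343573, -0.14191034,  0.14166688]), 'width': 86.1069138055021, 'force': array([-0.44544519,  0.20511569, -0.03366191])}
side 48.69033883959402 321.00355610864983 196.9248947716777 -0.10614532180928506 [[-8.47714541e-01  2.45025554e-01 -4.70470547e-01  1.27680501e+03]
 [ 5.30423085e-01  3.82182148e-01 -7.56695551e-01  1.18807378e+03]
 [-5.60430274e-03 -8.91010260e-01 -4.53948574e-01  8.25958919e+02]
 [ 0.00000000e+00  0.00000000e+00  0.00000000e+00  1.00000000e+00]]
top 44.98637894304399 319.6501336626642 200.12926134646145 0.01633587774481148 [[ 3.14497430e-03 -9.97461737e-01  7.11350305e-02  3.99937657e+02]
 [-9.99968841e-01 -3.65198554e-03 -6.99851447e-03 -4.06872191e+01]
 [ 7.24053451e-03 -7.11108039e-02 -9.97442143e-01  1.53017803e+03]
 [ 0.00000000e+00  0.00000000e+00  0.00000000e+00  1.00000000e+00]]
```

View pics/top0.png

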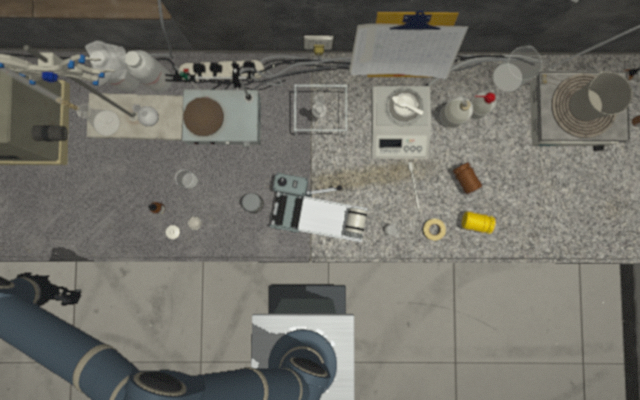

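View pics/side0.png

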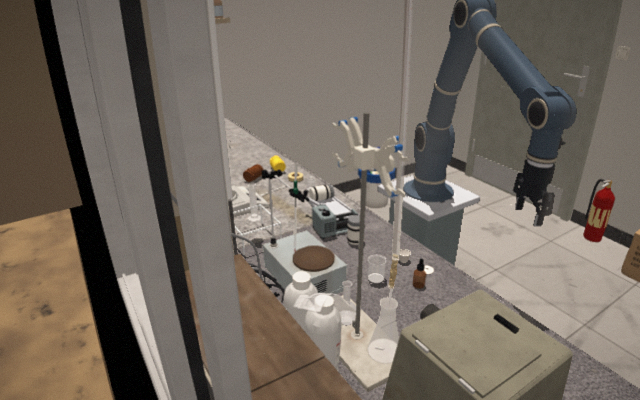

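```bash
python3 - <<'E'
import cv2
a=cv2.imread('pics/top0.png'); cv2.imwrite('pics/top0z.png',cv2.resize(a[165:255,255:385],None,fx=6,fy=6,interpolation=cv2.INTER_CUBIC))
a=cv2.imread('pics/side0.png'); cv2.imwrite('pics/side0z.png',cv2.resize(a[140:290,230:440],None,fx=3.8,fy=3.8,interpolation=cv2.INTER_CUBIC))
E
```

```text
(no output)
```

View pics/top0z.png

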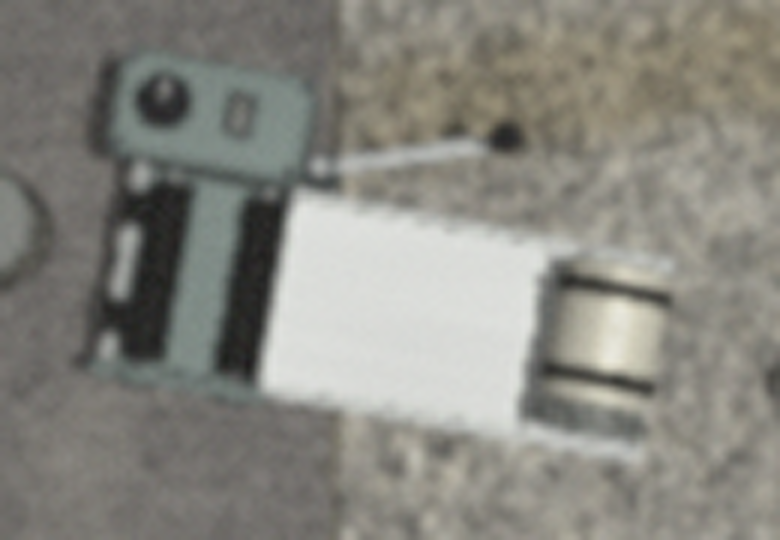

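View pics/side0z.png

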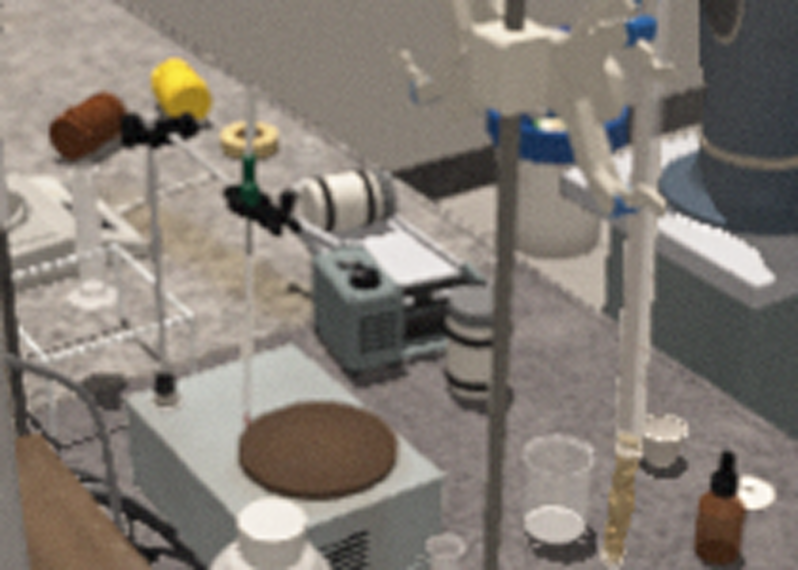

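```bash
cat > h.py <<'E'
import numpy as np, cv2
from bench import status, imaging, robot
from scipy.spatial.transform import Rotation as R
def cal(s):
    f=200/np.tan(np.radians(s['vertical_fov'])/2); return f,s['cx'],s['cy'],s['k1'],np.array(s['extrinsics'])
def ray(s,u,v):
    f,cx,cy,k,E=cal(s); d=np.array([(u-cx)/f,(v-cy)/f]); p=d.copy()
    for _ in range(30): p=d/(1+k*(p@p))
    return E[:3,3],E[:3,:3]@np.array([p[0],p[1],1])
def onz(s,u,v,z):
    o,d=ray(s,u,v); return o+d*(z-o[2])/d[2]
def proj(s,P):
    f,cx,cy,k,E=cal(s); q=E[:3,:3].T@(np.array(P,float)-E[:3,3]); p=q[:2]/q[2]; p=p*(1+k*(p@p)); return p[0]*f+cx,p[1]*f+cy
def tri(s1,uv1,s2,uv2):
    a,b=ray(s1,*uv1); c,d=ray(s2,*uv2); t=np.linalg.lstsq(np.c_[b,-d],c-a,rcond=None)[0]
    p,q=a+b*t[0],c+d*t[1]; return (p+q)/2,np.linalg.norm(p-q)
def crop(img,x0,y0,x1,y1,k,name,step=10):
    c=cv2.resize(img[y0:y1,x0:x1],None,fx=k,fy=k,interpolation=cv2.INTER_CUBIC)
    for x in range(-(-x0//step)*step,x1,step): cv2.putText(c,str(x),(int((x-x0+.5)*k)-10,9),0,.35,(0,0,255),1); cv2.line(c,(int((x-x0+.5)*k),10),(int((x-x0+.5)*k),16),(0,0,255),1)
    for y in range(-(-y0//step)*step,y1,step): cv2.putText(c,str(y),(8,int((y-y0+.5)*k)+4),0,.35,(0,0,255),1); cv2.line(c,(0,int((y-y0+.5)*k)),(6,int((y-y0+.5)*k)),(0,0,255),1)
    cv2.imwrite(name,c)
E
python3 - <<'E'
from h import *
s=imaging.snapshot('top'); crop(s['color'],268,170,368,245,8,'pics/t1.png')
s=imaging.snapshot('side'); crop(s['color'],290,160,375,250,6,'pics/s1.png')
E
```

```text
(no output)
```

View pics/t1.png

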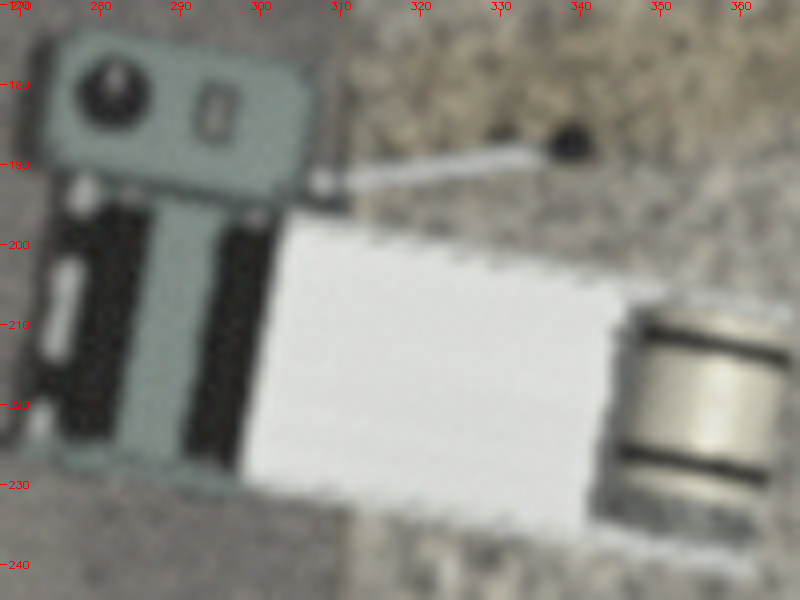

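View pics/s1.png

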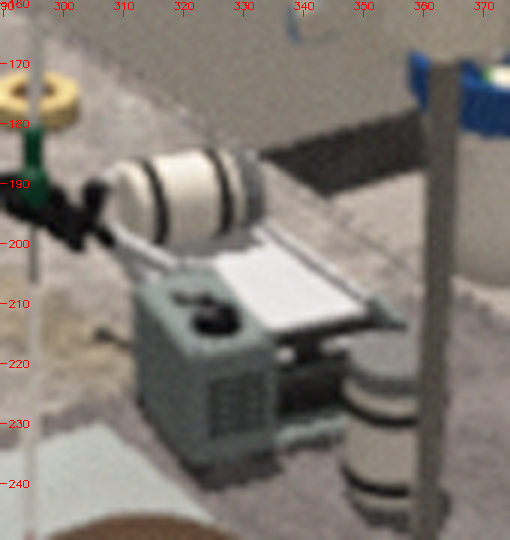

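```bash
cat >> h.py <<'E'
def fit2(m,w):
    m=np.array(m,float);w=np.array(w,float); a=m-m.mean(0);b=w-w.mean(0)
    t=np.arctan2((a[:,0]*b[:,1]-a[:,1]*b[:,0]).sum(),(a*b).sum()); c,s_=np.cos(t),np.sin(t);Rm=np.array([[c,-s_],[s_,c]])
    T=w.mean(0)-Rm@m.mean(0); return t,T,(w-(m@Rm.T+T))
E
python3 - <<'E'
from h import *
s=imaging.snapshot('top'); img=s['color']; s2=imaging.snapshot('side')
b,g,r=[img[...,i].astype(int) for i in range(3)]
# ramp white
m=((img.min(2)>200)).astype(np.uint8); m[:, :285]=0; m[:,345:]=0; m[:190]=0;m[245:]=0
n,l,st,c=cv2.connectedComponentsWithStats(m); i=1+np.argmax(st[1:,4]); print('ramp',st[i],c[i])
cn=max(cv2.findContours((l==i).astype(np.uint8),0,2)[0],key=cv2.contourArea); print(cv2.approxPolyDP(cn,3,True).reshape(-1,2).tolist(), cv2.boxPoints(cv2.minAreaRect(cn)).tolist())
# housing
hsv=cv2.cvtColor(img,cv2.COLOR_BGR2HSV); mh=((g-r>10)&(b>r)).astype(np.uint8); mh[:,:265]=0;mh[:,315:]=0;mh[:165]=0;mh[198:]=0
n,l,st,c=cv2.connectedComponentsWithStats(mh); i=1+np.argmax(st[1:,4]); cn=max(cv2.findContours((l==i).astype(np.uint8),0,2)[0],key=cv2.contourArea); print('house',st[i]); print(cv2.minAreaRect(cn),cv2.boxPoints(cv2.minAreaRect(cn)).tolist())
pts=[ # u,v,z, mx,my
 (302.7,197.,33,-38,-51),(298.,229.7,33,-38,51),
 (365.5,208.5,16,-236,-51),(360.5,240.3,16,-236,51),
 (338.5,187.3,98,None,None)]
W=[onz(s,u,v,z)[:2] for u,v,z,_,_ in pts]
t,T,res=fit2([p[3:] for p in pts[:4]],W[:4]); print('yaw',np.degrees(t),T,'\n',res)
print('knob',W[4])
c_,s_=np.cos(t),np.sin(t)
Rm=np.array([[c_,-s_],[s_,c_]])
def M2W(x,y,z): return [*(Rm@[x,y]+T),z]
for nm,p in dict(houseTL=(58,-108,81),TR=(-42,-108,81),BR=(-42,-52,81),BL=(58,-52,81),pivot=(-50,-64,73),seat=(0,0,52),fr=(-25,0,30),rr=(25,0,30),stop=(40,0,61),kn=(-50-94*np.cos(.349),-64-94*np.sin(.349),98)).items(): print(nm,np.round(M2W(*p),1),np.round(proj(s,M2W(*p)),1),np.round(proj(s2,M2W(*p)),1))
E
```

```text
ramp [ 299  199   46   38 1285] [321.8155642  217.07237354]
[[305, 199], [300, 229], [339, 236], [344, 206]] [[298.50396728515625, 228.72799682617188], [304.16796875, 197.57598876953125], [345.5279541015625, 205.09597778320312], [339.86395263671875, 236.24798583984375]]
house [274 175  32  19 248]
((289.689208984375, 183.8648681640625), (30.249414443969727, 15.946702003479004), 9.462321281433105) [[273.45947265625, 189.24325561523438], [276.08111572265625, 173.51351928710938], [305.9189453125, 178.48648071289062], [303.29730224609375, 194.21621704101562]]
yaw 80.61524179948545 [471.25454038  45.72015474] 
 [[ 0.89530018  1.61220125]
 [ 0.03663442 -1.0631856 ]
 [-0.9937761   0.03698371]
 [ 0.0618415  -0.58599936]]
knob [ 540.59929449 -106.77267577]
houseTL [587.3  85.3  81. ] [274.6 172.2] [322.1 218.6]
TR [571.  -13.3  81. ] [307.3 177.7] [311.3 205.8]
BR [515.7  -4.2  81. ] [304.2 196. ] [325.7 202.9]
BL [532.   94.5  81. ] [271.4 190.4] [337.2 215.4]
pivot [526.2 -14.   73. ] [307.5 192.7] [321.8 204.5]
seat [471.3  45.7  52. ] [288.  211.1] [343.5 212.3]
fr [467.2  21.1  30. ] [296.3 212.8] [340.5 214.5]
rr [475.3  70.4  30. ] [280.5 210.1] [346.4 220.8]
stop [477.8  85.2  61. ] [274.9 208.8] [348.4 215.2]
kn [ 543.6 -106.4   98. ] [338.4 186.3] [304.7 190. ]
```

```bash
cat >> h.py <<'E'
YAW=np.radians(80.6); T0=np.array([471.3,45.7]); RM=np.array([[np.cos(YAW),-np.sin(YAW)],[np.sin(YAW),np.cos(YAW)]])
def w2m(p): return np.r_[RM.T@(np.array(p[:2])-T0),p[2]]
def m2w(p): return np.r_[RM@np.array(p[:2])+T0,p[2]]
def tool(o=None):
    o=o or status.get_obs(); q=o['ee_rot']; M=R.from_quat([q[1],q[2],q[3],q[0]]).as_matrix(); return np.array(o['eef_pos']),M
E
python3 - <<'E'
from h import *
s=imaging.snapshot('top'); s2=imaging.snapshot('side')
for a in [(348.5,210.5),(365.5,214.5),(345.5,226),(363,229.5),(357,212.5),(354.2,227.8),(353,222)]: print(a,w2m(onz(s,*a,38)).round(1))
# side tyres: near tyre centre, far tyre centre + jar end limits
for t,u in [((357,212.5),(315.3,193.5)),((354.2,227.8),(325.7,191.5))]:
    p,e=tri(s,t,s2,u); print('tri',w2m(p).round(1),round(e,1))
p,e=tri(s,(356,222),s2,(320.5,193)); print('jar tri',p.round(1),w2m(p).round(1),e)
p,M=tool(); print('tcp mill',w2m(p),'\n',M.round(3),'\nq',status.get_obs()['qpos'])
# desired
Mt=np.c_[np.r_[RM@[1,0],0],[0,0,-1],np.r_[RM@[0,1],0]]
for sg in(1,-1):
    D=np.c_[Mt[:,0]*sg,Mt[:,1],Mt[:,2]*sg]; print(sg,'dr deg',np.degrees(R.from_matrix(M.T@D).as_rotvec()).round(1))
tgt=m2w([-275,0,150]); print('tgt',tgt,'slide',(M.T@(tgt-p)).round(1))
E
```

```text
(348.5, 210.5) [-183.2  -33.6   38. ]
(365.5, 214.5) [-237.   -30.1   38. ]
(345.5, 226) [-181.8   15.2   38. ]
(363, 229.5) [-236.8   16.8   38. ]
(357, 212.5) [-210.1  -31.9   38. ]
(354.2, 227.8) [-209.2   16.2   38. ]
(353, 222) [-202.7   -0.8   38. ]
tri [-208.8  -29.    38.2] 6.2
tri [-208.5   17.6   37.9] 3.1
jar tri [ 438.9 -163.8   33.4] [-212.    -2.3   33.4] 0.6388483692502773
tcp mill [533.61738721 297.28959317 231.1845485 ] 
 [[ 0.92  -0.     0.393]
 [-0.393 -0.     0.92 ]
 [-0.    -1.    -0.   ]] 
q [-1.1958975   0.46874824 -0.04861021  1.5326186   0.02408529  1.1409544
 -0.08226728]
1 dr deg [   0.  -103.7   -0. ]
-1 dr deg [ 0.  76.3  0. ]
tgt [ 426.38536038 -225.60734444  150.        ] slide [ 480.8   81.3 -714.9]
```

```bash
cat >> h.py <<'E'
MT=np.c_[-np.r_[RM@[1,0],0],[0,0,-1],-np.r_[RM@[0,1],0]]
def goto(w):
    p,M=tool(); print('tcp',p.round(1),'mill',w2m(p).round(1),'slide',(M.T@(np.array(w,float)-p)).round(1),'dr to go',np.degrees(R.from_matrix(M.T@MT).as_rotvec()).round(1), 't',round(status.get_obs()['time_s'],2),'F',np.round(status.get_obs()['force'],1))
E
python3 -c "
from h import *
goto([420,330,240])"
```

```text
tcp [265.2 620.7 231.2] mill [533.6 297.3 231.2] slide [ 256.6   -8.8 -206.5] dr to go [ 0.  76.3  0. ] t 0.4 F [ 0.1  0.3 -0.3]
```

Possible jars in the top view:
- White jar lying in the tray, (355,222).
- White spare jar standing upright, (251,203).
- Brown cylinder, (467,178).
- Yellow cylinder, (479,222).

I choose (355,222). The close crop shows it is white with two black tyres and a grey lid, lying across the tray. Its axis triangulates to about z=38, as it should.

```bash
python3 -m inch '[{"claw":0,"slide":[43,-2,-34],"dr":[0,5,0]},{"claw":0,"slide":[86,-3,-69],"dr":[0,10,0]},{"claw":0,"slide":[128,-5,-103],"dr":[0,15,0]},{"claw":0,"slide":[171,-6,-138],"dr":[0,20,0]},{"claw":0,"slide":[214,-8,-172],"dr":[0,25,0]},{"claw":0,"slide":[257,-9,-206],"dr":[0,30,0]}]'; python3 -c "
from h import *
goto([520,60,240])"
```

```text
time_s: 1.0
eef_pos: [407.2, 354.4, 240.1]
ee_rot: [0.632, -0.632, 0.317, -0.317]
force: [0.6, 0.9, -0.7]
width: 0.1
tcp [407.2 354.4 240.1] mill [294.1 113.6 240.1] slide [ 3.035e+02 -1.000e-01 -8.540e+01] dr to go [-0.  46.1 -0. ] t 1.0 F [ 0.6  0.9 -0.7]
```

```bash
python3 -m inch '[{"claw":0,"slide":[45,0,-13],"dr":[0,4,0]},{"claw":0,"slide":[90,0,-26],"dr":[0,8,0]},{"claw":0,"slide":[135,0,-40],"dr":[0,12,0]},{"claw":0,"slide":[180,0,-53],"dr":[0,16,0]},{"claw":0,"slide":[225,0,-66],"dr":[0,20,0]},{"claw":0,"slide":[270,0,-80],"dr":[0,23,0]},{"claw":0,"slide":[270,0,-80],"dr":[0,23,0]}]'; python3 -c "
from h import *
goto(m2w([-290,-5,200]))"
```

```text
time_s: 1.7
eef_pos: [506.3, 84.7, 240.3]
ee_rot: [-0.554, 0.554, -0.438, 0.441]
force: [-0.3, 0.6, -0.3]
width: -0.2
tcp [506.3  84.7 240.3] mill [ 44.2 -28.2 240.3] slide [ 299.6   41.  -149.6] dr to go [-0.1 22.5  0.2] t 1.7 F [-0.3  0.6 -0.3]
```

```bash
python3 -m inch '[{"claw":0,"slide":[42,0,-21],"dr":[0,4,0]},{"claw":0,"slide":[85,0,-42],"dr":[0,8,0]},{"claw":0,"slide":[128,0,-64],"dr":[0,12,0]},{"claw":0,"slide":[170,0,-85],"dr":[0,16,0]},{"claw":0,"slide":[213,0,-106],"dr":[0,20,0]},{"claw":0,"slide":[256,0,-128],"dr":[0,22.5,0]},{"claw":0,"slide":[298,0,-149],"dr":[0,22.5,0]},{"claw":0,"slide":[298,0,-149],"dr":[0,22.5,0]}]'; python3 -c "
from h import *
goto(m2w([-290,-5,150]))"
```

```text
time_s: 2.5
eef_pos: [428.9, -239.1, 240.4]
ee_rot: [-0.457, 0.458, -0.538, 0.54]
force: [-1.7, 0.5, -1.3]
width: -0.1
tcp [ 428.9 -239.1  240.4] mill [-287.9   -4.7  240.4] slide [ 1.8 90.4  0.2] dr to go [-0.1  0.1  0.2] t 2.5 F [-1.7  0.5 -1.3]
```

```bash
python3 - <<'E'
from h import *
s=imaging.snapshot('top'); crop(s['color'],310,170,430,260,6,'pics/t2.png')
print(w2m(onz(s,390,229,26)),w2m(onz(s,415,185,2)))
goto(m2w([-285,-5,30]))
E
```

```text
[-320.55071693    0.98935547   26.        ] [-380.74547575 -151.20735094    2.        ]
tcp [ 430.2 -235.6  240. ] mill [-284.2   -5.4  240. ] slide [  0.7 210.   -0.5] dr to go [-0.   0.4  0. ] t 2.55 F [-0.1  0.5  0.9]
```

View pics/t2.png

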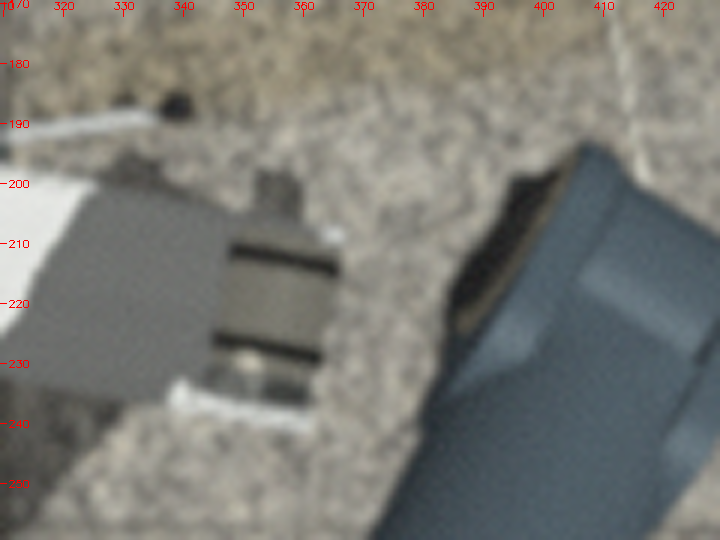

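```bash
python3 -m inch '[{"claw":0,"slide":[-14,40,0],"dr":[0,0,0]},{"claw":0,"slide":[-14,80,0],"dr":[0,0,0]},{"claw":0,"slide":[-14,120,0],"dr":[0,0,0]},{"claw":0,"slide":[-14,150,0],"dr":[0,0,0]},{"claw":0,"slide":[-14,170,0],"dr":[0,0,0]},{"claw":0,"slide":[-14,170,0],"dr":[0,0,0]}]'; python3 -c "
from h import *
goto(m2w([-270,-5,29]))"
```

```text
time_s: 3.15
eef_pos: [432.1, -216.1, 67.1]
ee_rot: [0.461, -0.463, 0.538, -0.533]
force: [0.1, 0.5, 0.8]
width: -0.2
tcp [ 432.1 -216.1   67.1] mill [-264.7   -4.1   67.1] slide [ 5.4 38.1  1. ] dr to go [ 0.3  0.9 -0.1] t 3.15 F [0.1 0.5 0.8]
```

```bash
python3 -m inch '[{"claw":0,"slide":[0,15,0],"dr":[0,0,0]},{"claw":0,"slide":[0,30,0],"dr":[0,0,0]},{"claw":0,"slide":[0,38,0],"dr":[0,0,0]},{"claw":0,"slide":[0,38,0],"dr":[0,0,0]},{"claw":0,"slide":[0,38,0],"dr":[0,0,0]}]'; python3 - <<'E'
from h import *
goto(m2w([-270,-5,29]))
s=imaging.snapshot('top'); crop(s['color'],310,170,430,260,6,'pics/t3.png')
s=imaging.snapshot('side'); crop(s['color'],270,140,370,220,8,'pics/s3.png')
goto(m2w([-270,-5,29]))
E
```

```text
time_s: 3.65
eef_pos: [434.1, -218.8, 32.4]
ee_rot: [-0.461, 0.461, -0.536, 0.536]
force: [1.1, -0.3, -0.4]
width: -0.3
tcp [ 434.1 -218.8   32.4] mill [-267.    -6.5   32.4] slide [ 3.   3.4 -1.5] dr to go [-0.1  0.8 -0. ] t 3.65 F [ 1.1 -0.3 -0.4]
tcp [ 434.  -219.    32.5] mill [-267.2   -6.5   32.5] slide [ 2.7  3.5 -1.5] dr to go [-0.1  0.8  0. ] t 3.75 F [-0.2 -0.2 -0.2]
```

View pics/s3.png

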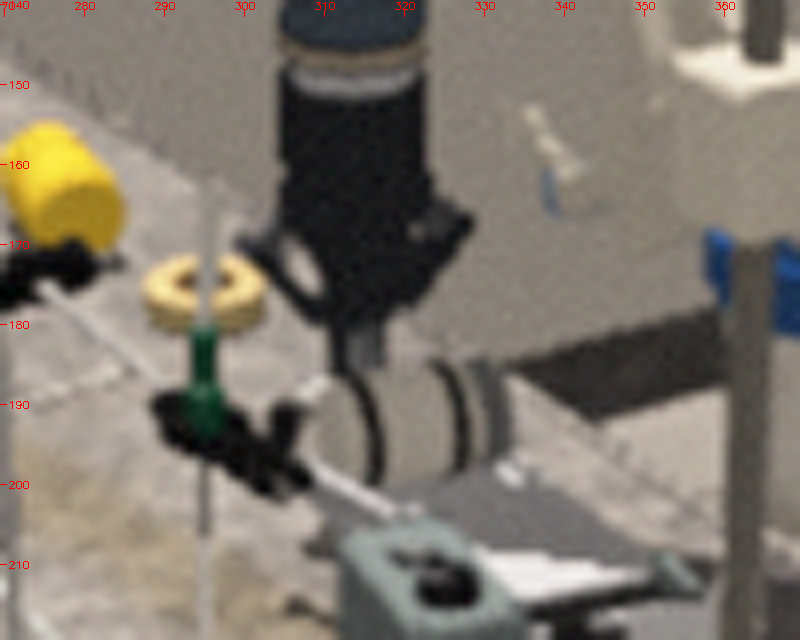

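View pics/t3.png

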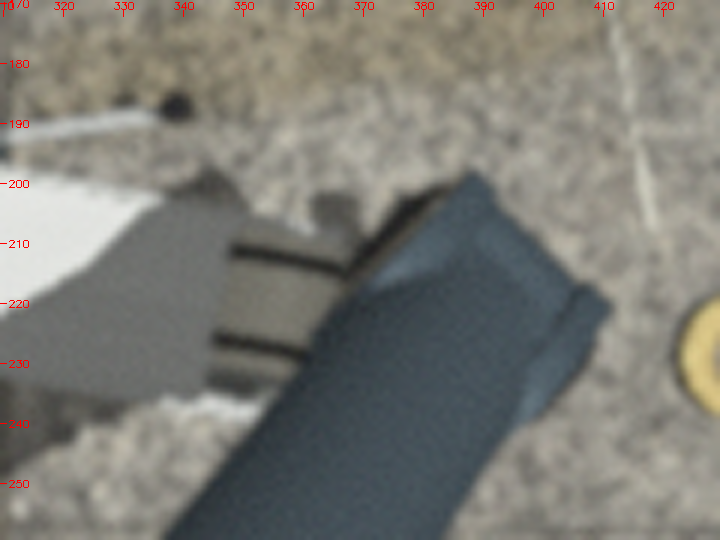

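```bash
python3 -m inch '[{"claw":0,"slide":[-6,1,-1],"dr":[0,0,0]},{"claw":0,"slide":[-11,2,-1],"dr":[0,0,0]},{"claw":0,"slide":[-15,3,-1],"dr":[0,0,0]},{"claw":0,"slide":[-18,3,-1],"dr":[0,0,0]},{"claw":0,"slide":[-22,3,-1],"dr":[0,0,0]},{"claw":0,"slide":[-26,3,-1],"dr":[0,0,0]},{"claw":0,"slide":[-30,3,-1],"dr":[0,0,0]},{"claw":0,"slide":[-34,3,-1],"dr":[0,0,0]}]'; python3 - <<'E'
from h import *
goto(m2w([-229,-5,28]))
s=imaging.snapshot('top'); crop(s['color'],310,170,430,260,6,'pics/t4.png')
s=imaging.snapshot('side'); crop(s['color'],270,140,370,220,8,'pics/s4.png')
E
```

```text
time_s: 4.55
eef_pos: [437.5, -184.8, 28.6]
ee_rot: [0.461, -0.461, 0.536, -0.536]
force: [-0.6, -0.4, 0.1]
width: -0.2
tcp [ 437.5 -184.8   28.6] mill [-232.9   -4.3   28.6] slide [-3.9  0.6  0.8] dr to go [ 0.   0.8 -0. ] t 4.55 F [-0.6 -0.4  0.1]
```

View pics/s4.png

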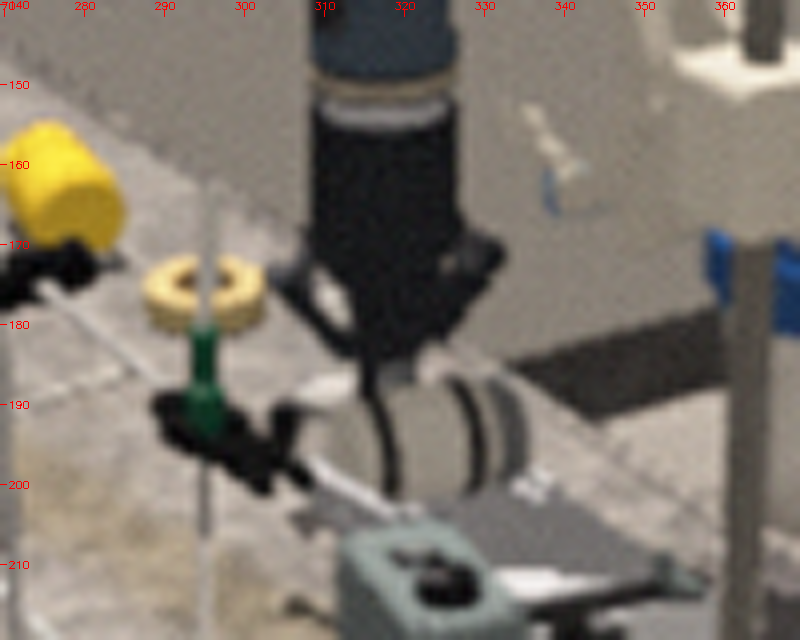

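View pics/t4.png

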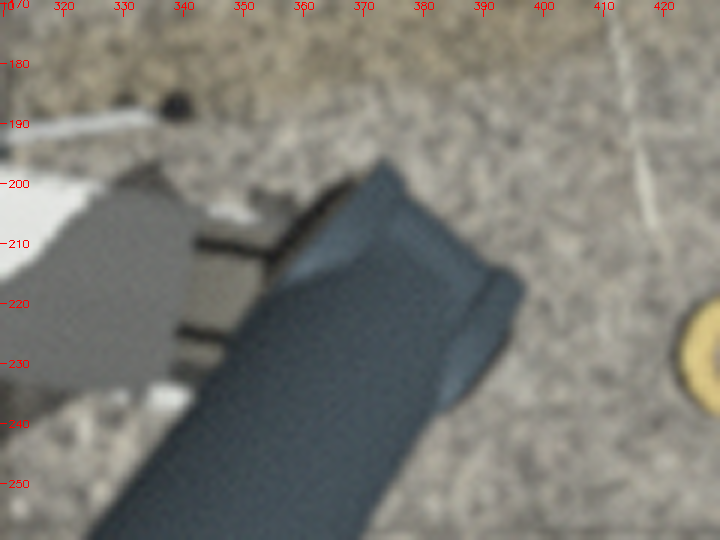

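```bash
python3 -m inch '[{"claw":0,"slide":[-4,0,0],"dr":[0,0,0]},{"claw":0,"slide":[-9,-0.7,0],"dr":[0,0,0]},{"claw":0,"slide":[-14,-1.4,0],"dr":[0,0,0]},{"claw":0,"slide":[-19,-2,0],"dr":[0,0,0]},{"claw":0,"slide":[-24,-3,0],"dr":[0,0,0]},{"claw":0,"slide":[-29,-3.5,0],"dr":[0,0,0]},{"claw":0,"slide":[-34,-4,0],"dr":[0,0,0]},{"claw":0,"slide":[-39,-5,0],"dr":[0,0,0]}]'; python3 - <<'E'
from h import *
goto(m2w([-229,-5,28]))
s=imaging.snapshot('top'); crop(s['color'],280,170,400,260,6,'pics/t5.png')
s=imaging.snapshot('side'); crop(s['color'],270,140,370,220,8,'pics/s5.png')
E
```

```text
time_s: 5.45
eef_pos: [443.3, -146.1, 33.6]
ee_rot: [0.461, -0.461, 0.536, -0.536]
force: [-0.8, -2.2, 0.6]
width: 0.3
tcp [ 443.3 -146.1   33.6] mill [-193.8   -3.7   33.6] slide [35.2  5.6  0.8] dr to go [ 0.   0.8 -0. ] t 5.45 F [-0.8 -2.2  0.6]
```

View pics/s5.png

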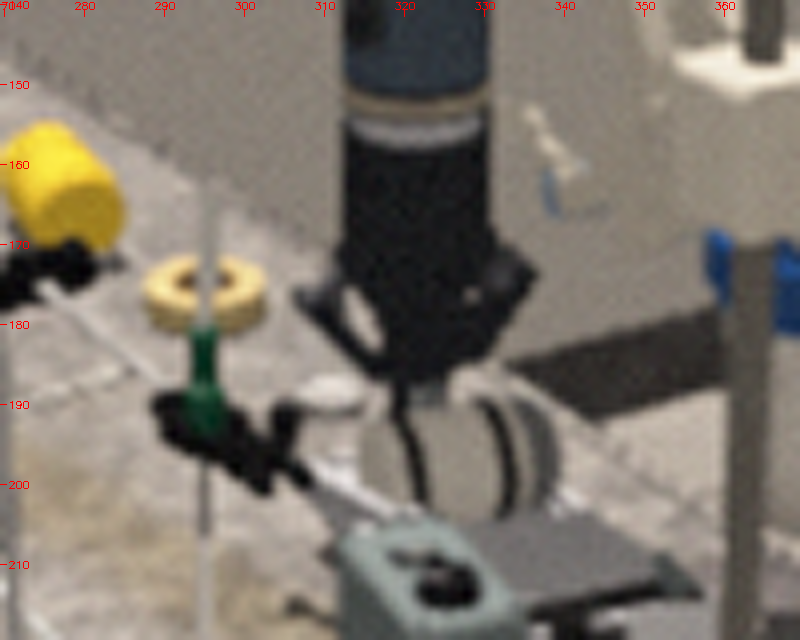

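View pics/t5.png

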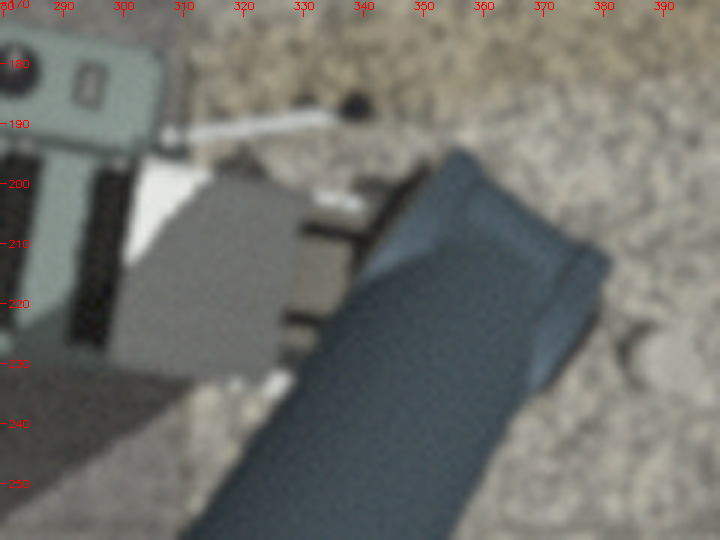

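```bash
python3 -m inch '[{"claw":0,"slide":[-5,-0.7,0],"dr":[0,0,0]},{"claw":0,"slide":[-10,-1.4,0],"dr":[0,0,0]},{"claw":0,"slide":[-15,-2.1,0],"dr":[0,0,0]},{"claw":0,"slide":[-20,-2.9,0],"dr":[0,0,0]},{"claw":0,"slide":[-25,-3.6,0],"dr":[0,0,0]},{"claw":0,"slide":[-30,-4.3,0],"dr":[0,0,0]},{"claw":0,"slide":[-35,-5,0],"dr":[0,0,0]},{"claw":0,"slide":[-40,-5.8,0],"dr":[0,0,0]}]'; python3 - <<'E'
from h import *
goto(m2w([-229,-5,28]))
s=imaging.snapshot('top'); crop(s['color'],270,170,390,260,6,'pics/t6.png')
E
```

```text
time_s: 6.35
eef_pos: [449.3, -106.6, 39.4]
ee_rot: [0.461, -0.461, 0.536, -0.536]
force: [-0.2, -2.9, 1.8]
width: 0.1
tcp [ 449.3 -106.6   39.4] mill [-153.8   -3.2   39.4] slide [75.2 11.4  0.8] dr to go [ 0.   0.8 -0. ] t 6.35 F [-0.2 -2.9  1.8]
```

View pics/t6.png

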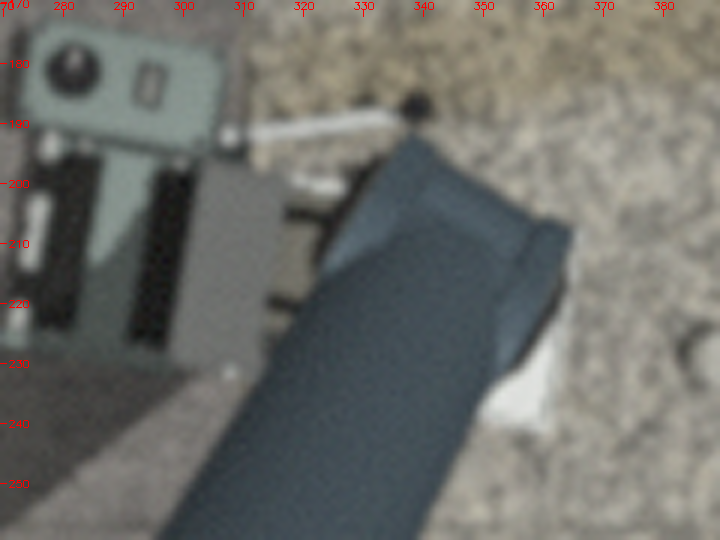

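```bash
python3 -m inch '[{"claw":0,"slide":[-5,-0.7,0.3],"dr":[0,0,0]},{"claw":0,"slide":[-10,-1.4,0.5],"dr":[0,0,0]},{"claw":0,"slide":[-15,-2.1,1],"dr":[0,0,0]},{"claw":0,"slide":[-20,-2.9,1],"dr":[0,0,0]},{"claw":0,"slide":[-25,-3.6,1],"dr":[0,0,0]},{"claw":0,"slide":[-30,-4.3,1],"dr":[0,0,0]},{"claw":0,"slide":[-35,-5,1],"dr":[0,0,0]},{"claw":0,"slide":[-40,-5.8,1],"dr":[0,0,0]}]'; python3 - <<'E'
from h import *
goto(m2w([-229,-5,28]))
s=imaging.snapshot('top'); crop(s['color'],265,170,385,260,6,'pics/t7.png')
s=imaging.snapshot('side'); crop(s['color'],290,140,390,220,8,'pics/s7.png')
E
```

```text
time_s: 7.2
eef_pos: [456.3, -67.2, 45.2]
ee_rot: [0.461, -0.461, 0.536, -0.536]
force: [0.3, -2.7, 1.7]
width: 0.3
tcp [456.3 -67.2  45.2] mill [-113.8   -3.6   45.2] slide [115.2  17.2  -0.2] dr to go [ 0.   0.8 -0. ] t 7.2 F [ 0.3 -2.7  1.7]
```

View pics/t7.png

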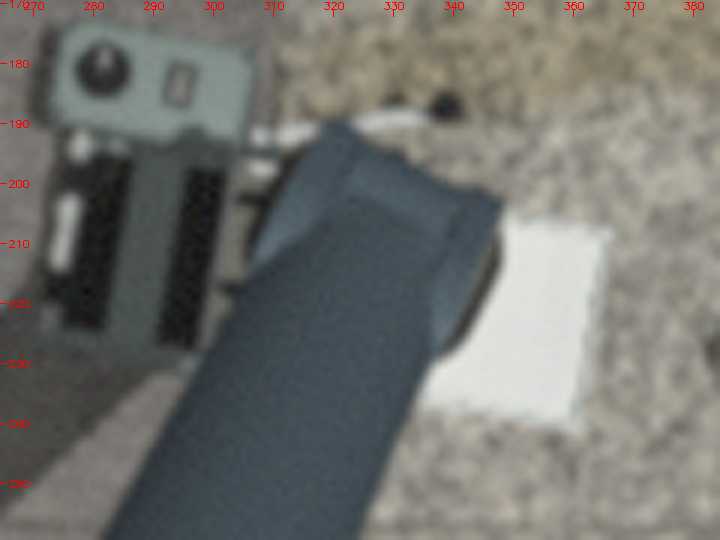

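View pics/s7.png

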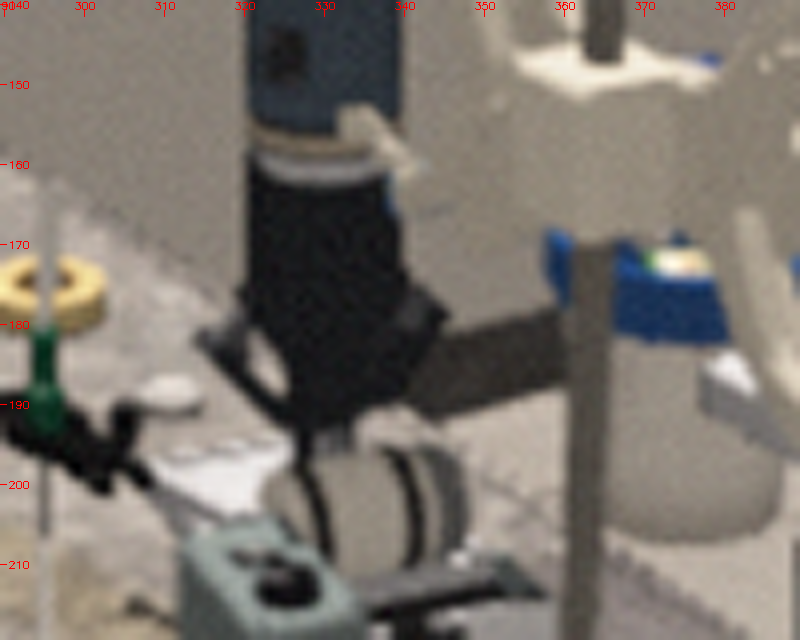

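```bash
python3 -m inch '[{"claw":0,"slide":[-5,-0.7,0],"dr":[0,0,0]},{"claw":0,"slide":[-10,-1.4,0],"dr":[0,0,0]},{"claw":0,"slide":[-15,-2.1,0],"dr":[0,0,0]},{"claw":0,"slide":[-20,-2.9,0],"dr":[0,0,0]},{"claw":0,"slide":[-25,-3.6,0],"dr":[0,0,0]},{"claw":0,"slide":[-29,-4.2,0],"dr":[0,0,0]},{"claw":0,"slide":[-33,-5,0],"dr":[0,0,0]},{"claw":0,"slide":[-37,-5.5,0],"dr":[0,0,0]}]'; python3 - <<'E'
from h import *
goto(m2w([-229,-5,28]))
s=imaging.snapshot('side'); crop(s['color'],290,140,390,220,8,'pics/s8.png')
E
```

```text
time_s: 8.1
eef_pos: [461.7, -30.3, 50.7]
ee_rot: [0.461, -0.461, 0.536, -0.536]
force: [-0.4, -1.7, 1.3]
width: 0.3
tcp [461.7 -30.3  50.7] mill [-76.6  -3.   50.7] slide [ 1.524e+02  2.260e+01 -1.000e-01] dr to go [ 0.   0.8 -0. ] t 8.1 F [-0.4 -1.7  1.3]
```

View pics/s8.png

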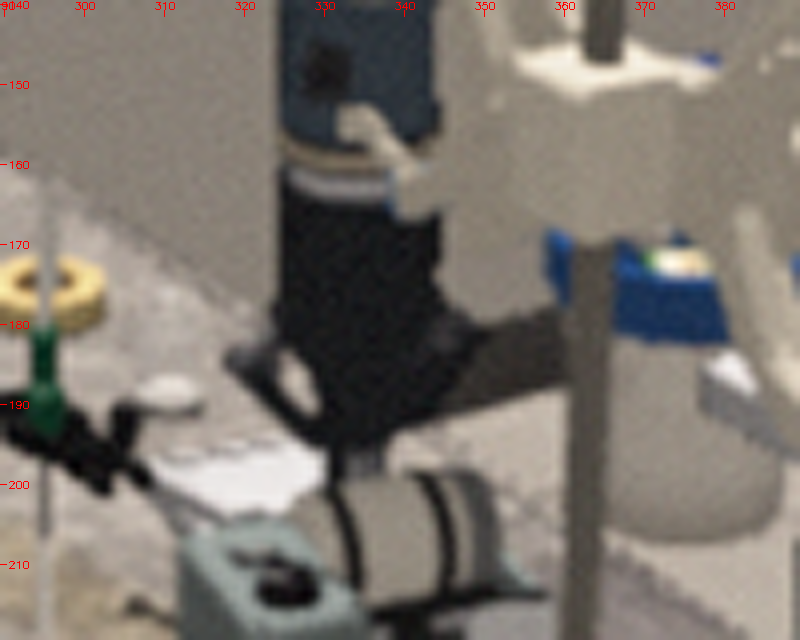

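```bash
python3 -m inch '[{"claw":0,"slide":[-3,-0.5,0],"dr":[0,0,0]},{"claw":0,"slide":[-6,-0.8,0],"dr":[0,0,0]},{"claw":0,"slide":[-9,-1,0],"dr":[0,0,0]},{"claw":0,"slide":[-12,-1,0],"dr":[0,0,0]},{"claw":0,"slide":[-15,-1,0],"dr":[0,0,0]},{"claw":0,"slide":[-17,-1,0],"dr":[0,0,0]},{"claw":0,"slide":[-17,-1,0],"dr":[0,0,0]},{"claw":0,"slide":[-17,-1,0],"dr":[0,0,0]}]'; python3 - <<'E'
from h import *
goto(m2w([-229,-5,28]))
s=imaging.snapshot('side'); crop(s['color'],290,140,390,220,8,'pics/s9.png')
s=imaging.snapshot('top'); crop(s['color'],255,170,375,260,6,'pics/t9.png')
E
```

```text
time_s: 8.95
eef_pos: [464.4, -14.2, 51.7]
ee_rot: [0.461, -0.461, 0.536, -0.536]
force: [0.1, -0.9, 1.0]
width: 0.0
tcp [464.4 -14.2  51.7] mill [-60.2  -3.   51.7] slide [168.8  23.7  -0.3] dr to go [ 0.   0.8 -0. ] t 8.95 F [ 0.1 -0.9  1. ]
```

View pics/s9.png

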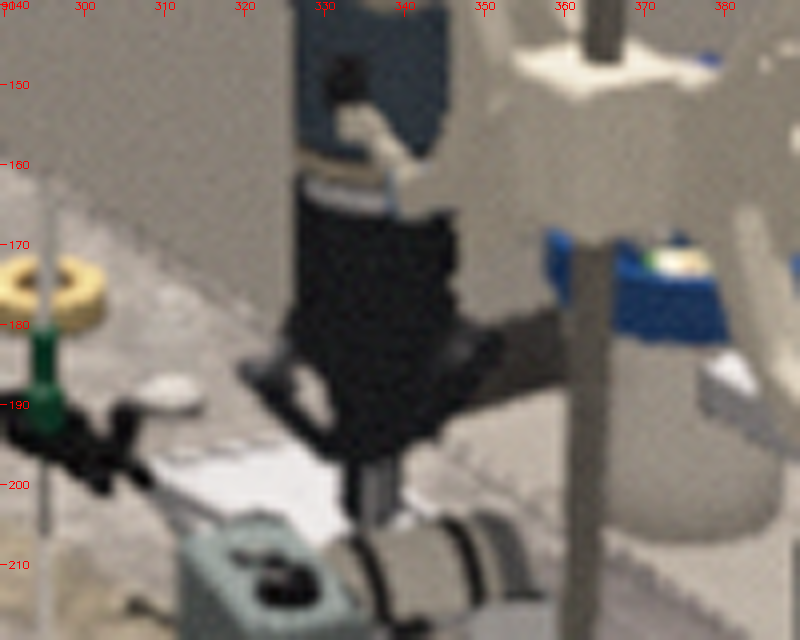

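View pics/t9.png

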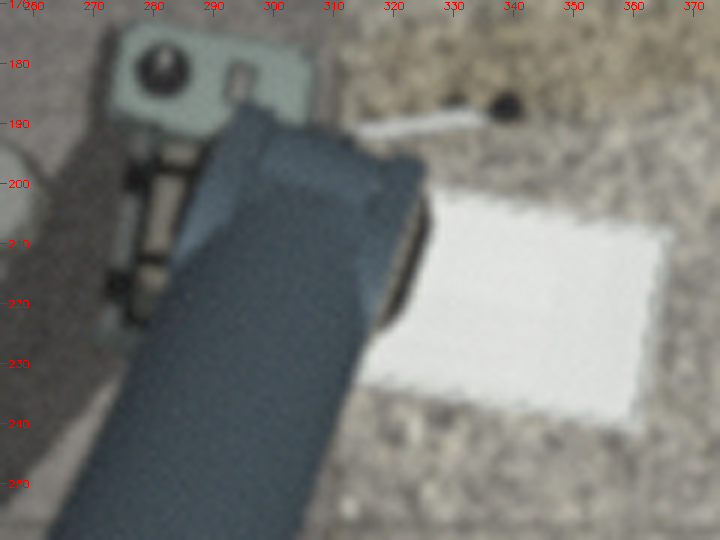

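```bash
python3 - <<'E'
from h import *
s=imaging.snapshot('side')
for z in (52,70,80,90,100,110,120,135):
    print(z,[np.round(proj(s,m2w([-60,-3+dy,z])),1).tolist() for dy in(-45,-15,0,15,45)])
crop(s['color'],305,150,365,210,12,'pics/s10.png')
E
```

```text
52 [[324.8, 207.6], [332.2, 206.1], [335.9, 205.3], [339.6, 204.6], [346.8, 203.1]]
70 [[324.8, 203.3], [332.2, 201.8], [335.9, 201.0], [339.6, 200.3], [346.9, 198.8]]
80 [[324.7, 200.8], [332.3, 199.3], [336.0, 198.6], [339.7, 197.9], [347.0, 196.4]]
90 [[324.7, 198.4], [332.3, 196.9], [336.0, 196.2], [339.7, 195.5], [347.0, 194.0]]
100 [[324.7, 195.9], [332.3, 194.5], [336.0, 193.8], [339.7, 193.0], [347.1, 191.6]]
110 [[324.7, 193.5], [332.3, 192.0], [336.1, 191.3], [339.8, 190.6], [347.2, 189.2]]
120 [[324.7, 191.0], [332.3, 189.6], [336.1, 188.9], [339.8, 188.1], [347.2, 186.7]]
135 [[324.7, 187.3], [332.3, 185.8], [336.1, 185.1], [339.9, 184.4], [347.3, 183.1]]
```

View pics/s10.png

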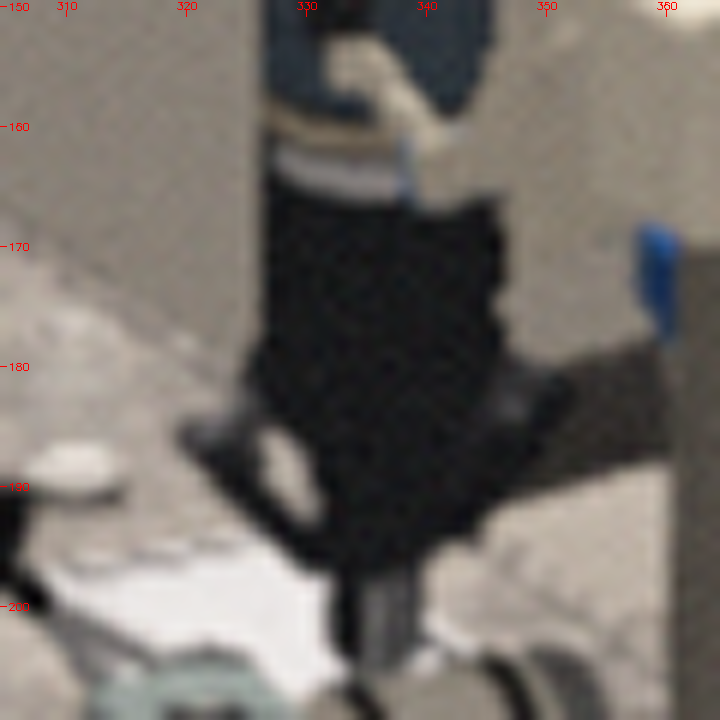

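```bash
python3 -m inch '[{"claw":0,"slide":[6,0,0],"dr":[0,0,0]},{"claw":0,"slide":[18,-8,0],"dr":[0,0,0]},{"claw":0,"slide":[26,-40,0],"dr":[0,0,0]},{"claw":0,"slide":[34,-75,20],"dr":[0,0,0]},{"claw":0,"slide":[42,-75,60],"dr":[0,0,0]},{"claw":0,"slide":[42,-75,100],"dr":[0,0,0]},{"claw":0,"slide":[42,-75,120],"dr":[0,0,0]},{"claw":0,"slide":[42,-75,120],"dr":[0,0,0]}]'; python3 - <<'E'
from h import *
goto(m2w([-102,-122,56]))
s=imaging.snapshot('side'); crop(s['color'],290,150,380,220,8,'pics/s11.png')
s=imaging.snapshot('top'); crop(s['color'],255,160,375,250,6,'pics/t11.png')
P=np.array([-50,-64.])
for f in range(0,111,10):
    a=np.radians(200-f); d=np.array([np.cos(a),np.sin(a)]); n=np.array([d[1],-d[0]])
    if f<20: c=P+(66)*d-4.5*n-np.array([-11,14.5])
    else: c=P+50*d-4.5*n-np.array([11,14.5])
    print(f,c.round(1))
E
```

```text
time_s: 9.9
eef_pos: [579.1, -75.8, 127.4]
ee_rot: [-0.461, 0.46, -0.535, 0.538]
force: [-0.2, 0.6, 0.4]
width: 0.1
tcp [579.1 -75.8 127.4] mill [-102.2 -126.2  127.4] slide [-0.4 71.4 -4.4] dr to go [-0.2  0.7  0.1] t 9.9 F [-0.2  0.6  0.4]
0 [ -99.5 -105.3]
10 [-103.2  -94.4]
20 [-111.  -83.]
30 [-111.   -74.2]
40 [-109.5  -65.6]
50 [-106.6  -57.4]
60 [-102.2  -49.8]
70 [-96.6 -43.1]
80 [-89.9 -37.4]
90 [-82.3 -33.1]
100 [-74.1 -30. ]
110 [-65.5 -28.5]
```

View pics/s11.png

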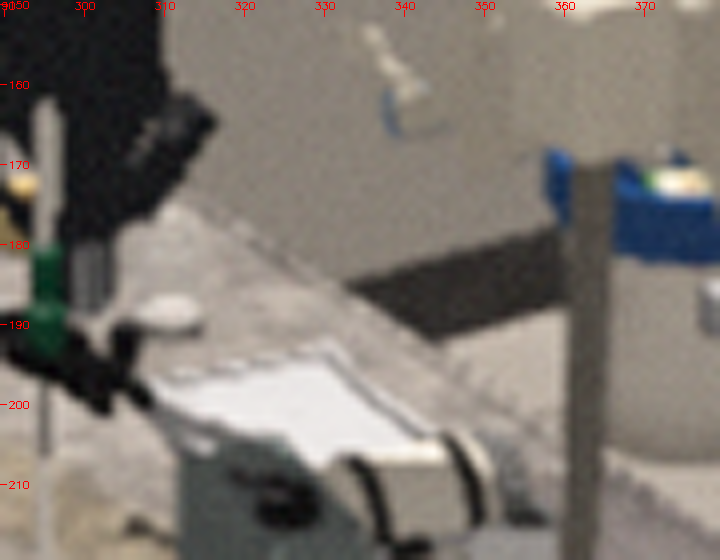

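View pics/t11.png

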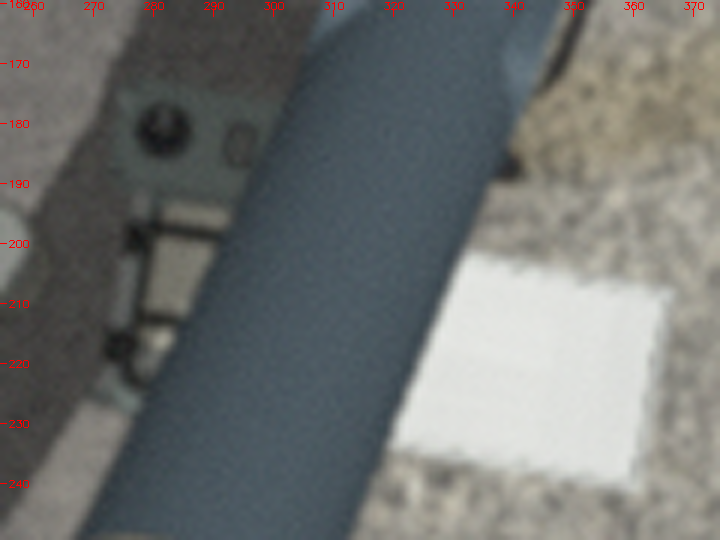

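```bash
python3 -m inch '[{"claw":0,"slide":[0,25,0],"dr":[0,0,0]},{"claw":0,"slide":[0,50,0],"dr":[0,0,0]},{"claw":0,"slide":[0,65,0],"dr":[0,0,0]},{"claw":0,"slide":[0,71,0],"dr":[0,0,0]},{"claw":0,"slide":[0,71,0],"dr":[0,0,0]},{"claw":0,"slide":[0,71,0],"dr":[0,0,0]}]'; python3 - <<'E'
from h import *
goto(m2w([-100,-105,56]))
s=imaging.snapshot('side'); crop(s['color'],280,150,370,220,8,'pics/s12.png')
E
```

```text
time_s: 10.6
eef_pos: [577.2, -74.1, 56.6]
ee_rot: [-0.461, 0.461, -0.536, 0.537]
force: [0.0, -0.0, -0.6]
width: 0.2
tcp [577.2 -74.1  56.6] mill [-100.9 -124.    56.6] slide [ -1.1   0.5 -19. ] dr to go [-0.1  0.8 -0. ] t 10.6 F [ 0.  -0.  -0.6]
```

View pics/s12.png

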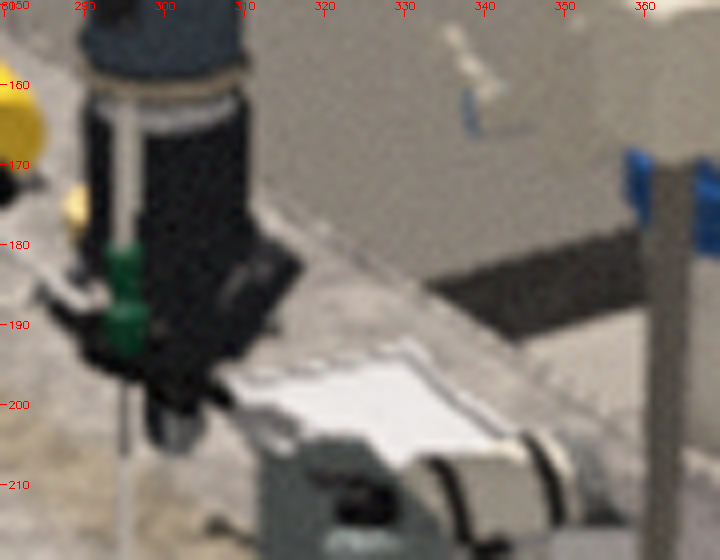

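```bash
python3 -m inch '[{"claw":0,"slide":[-1,0,-9],"dr":[0,0,0]},{"claw":0,"slide":[-1,0,-18],"dr":[0,0,0]},{"claw":0,"slide":[1,0,-24],"dr":[0,0,0]},{"claw":0,"slide":[3,0,-30],"dr":[0,0,0]},{"claw":0,"slide":[6,0,-36],"dr":[0,0,0]},{"claw":0,"slide":[10,0,-41],"dr":[0,0,0]},{"claw":0,"slide":[10,0,-46],"dr":[0,0,0]},{"claw":0,"slide":[10,0,-50],"dr":[0,0,0]}]'; python3 - <<'E'
from h import *
goto(m2w([-109.5,-65.6,56]))
s=imaging.snapshot('side'); crop(s['color'],280,150,370,220,8,'pics/s13.png')
s=imaging.snapshot('top'); crop(s['color'],255,160,375,250,6,'pics/t13.png')
E
```

```text
time_s: 11.45
eef_pos: [525.5, -76.8, 55.8]
ee_rot: [-0.461, 0.461, -0.536, 0.537]
force: [0.1, -1.1, 0.0]
width: -0.3
tcp [525.5 -76.8  55.8] mill [-112.1  -73.5   55.8] slide [-2.7 -0.2 -7.8] dr to go [-0.   0.7  0. ] t 11.45 F [ 0.1 -1.1  0. ]
```

View pics/s13.png

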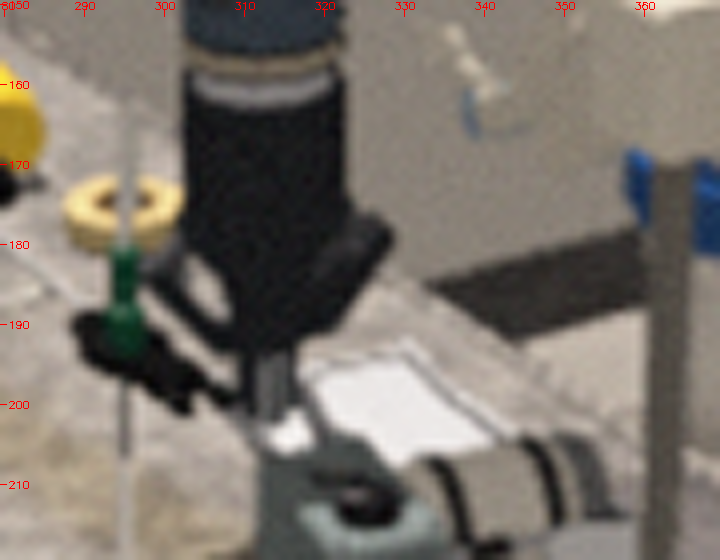

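View pics/t13.png

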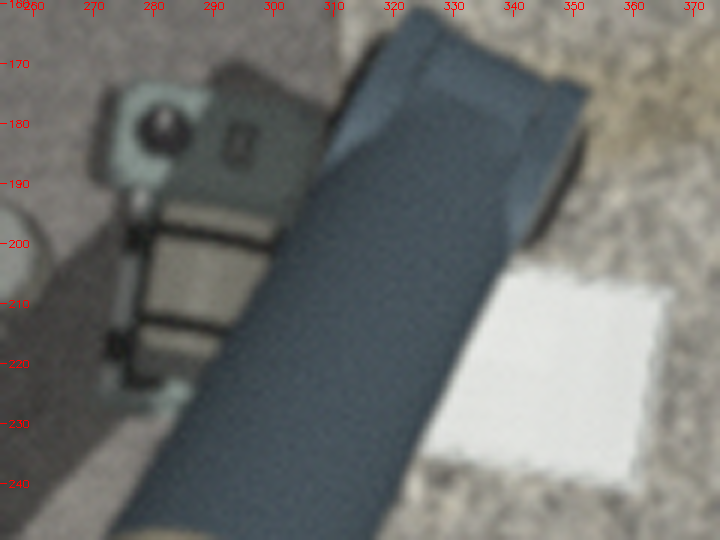

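```bash
python3 -m inch '[{"claw":0,"slide":[0,0,-4],"dr":[0,0,0]},{"claw":0,"slide":[-1.5,0,-8.5],"dr":[0,0,0]},{"claw":0,"slide":[-3,0,-12.5],"dr":[0,0,0]},{"claw":0,"slide":[-4.5,0,-16.5],"dr":[0,0,0]},{"claw":0,"slide":[-6.5,0,-20.5],"dr":[0,0,0]},{"claw":0,"slide":[-9,0,-24],"dr":[0,0,0]},{"claw":0,"slide":[-11.5,0,-27.5],"dr":[0,0,0]},{"claw":0,"slide":[-14.5,0,-31],"dr":[0,0,0]}]'; python3 - <<'E'
from h import *
goto(m2w([-96.6,-43,56]))
s=imaging.snapshot('side'); crop(s['color'],280,150,370,220,8,'pics/s14.png')
E
```

```text
time_s: 12.35
eef_pos: [496.9, -56.9, 55.7]
ee_rot: [0.461, -0.461, 0.536, -0.536]
force: [0.1, -1.5, 0.6]
width: 0.2
tcp [496.9 -56.9  55.7] mill [-97.  -42.   55.7] slide [-0.4 -0.3  1. ] dr to go [ 0.   0.8 -0. ] t 12.35 F [ 0.1 -1.5  0.6]
```

View pics/s14.png

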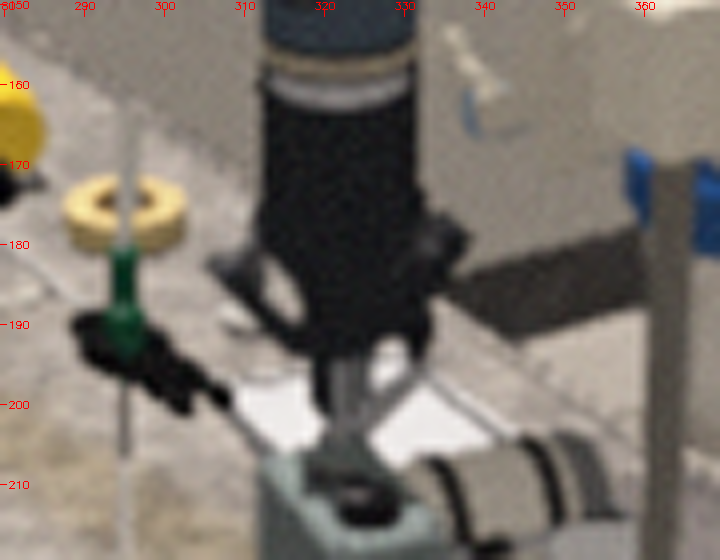

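```bash
python3 -m inch '[{"claw":0,"slide":[-3,0,-3],"dr":[0,0,0]},{"claw":0,"slide":[-6.5,0,-5.5],"dr":[0,0,0]},{"claw":0,"slide":[-10.5,0,-8],"dr":[0,0,0]},{"claw":0,"slide":[-14.3,0,-10],"dr":[0,0,0]},{"claw":0,"slide":[-18.5,0,-11.5],"dr":[0,0,0]},{"claw":0,"slide":[-22.5,0,-13],"dr":[0,0,0]},{"claw":0,"slide":[-26.5,0,-14],"dr":[0,0,0]},{"claw":0,"slide":[-29,0,-14.5],"dr":[0,0,0]}]'; python3 - <<'E'
from h import *
goto(m2w([-65.5,-28.5,56]))
s=imaging.snapshot('side'); crop(s['color'],280,150,370,220,8,'pics/s15.png')
E
```

```text
time_s: 13.2
eef_pos: [487.3, -25.7, 55.7]
ee_rot: [0.461, -0.461, 0.536, -0.536]
force: [-0.8, -1.0, -0.6]
width: -0.1
tcp [487.3 -25.7  55.7] mill [-67.8 -27.5  55.7] slide [-2.3 -0.3  1.1] dr to go [ 0.   0.8 -0. ] t 13.2 F [-0.8 -1.  -0.6]
```

View pics/s15.png

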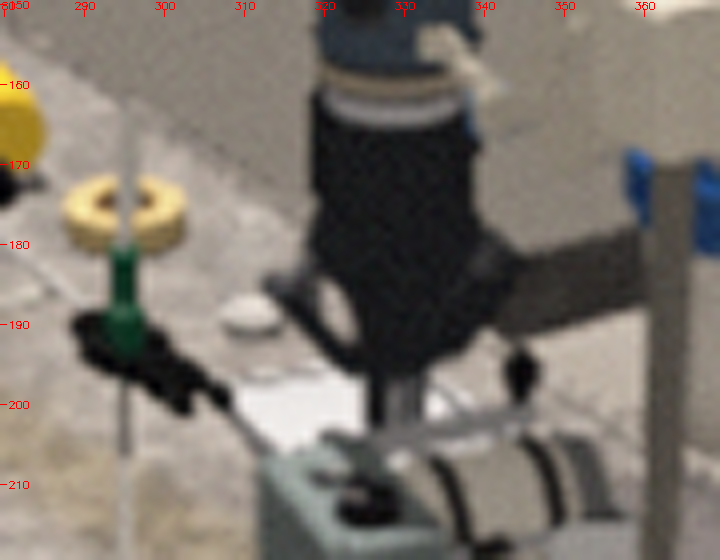

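```bash
python3 -m inch '[{"claw":0,"slide":[0,0,-5],"dr":[0,0,0]},{"claw":0,"slide":[0,0,-10],"dr":[0,0,0]},{"claw":0,"slide":[-1,0,-14],"dr":[0,0,0]},{"claw":0,"slide":[-2,0,-15],"dr":[0,0,0]},{"claw":0,"slide":[-3,0,-15],"dr":[0,0,0]},{"claw":0,"slide":[-3,0,-15],"dr":[0,0,0]}]'; python3 - <<'E'
from h import *
goto(m2w([-65.5,-28.5,56]))
E
python3 -m inch '[{"claw":0,"slide":[-1,0,0],"dr":[0,0,0]},{"claw":0,"slide":[-1.5,0,0],"dr":[0,0,0]},{"claw":0,"slide":[-1.5,0,0],"dr":[0,0,0]}]'; python3 - <<'E'
from h import *
goto(m2w([-65.5,-28.5,56]))
s=imaging.snapshot('side'); crop(s['color'],280,150,370,220,8,'pics/s16.png')
s=imaging.snapshot('top'); crop(s['color'],255,160,375,250,6,'pics/t16.png')
E
```

```text
time_s: 13.85
eef_pos: [472.3, -22.1, 55.7]
ee_rot: [0.46, -0.461, 0.536, -0.536]
force: [-2.1, -4.1, 0.8]
width: -0.3
tcp [472.3 -22.1  55.7] mill [-66.7 -12.1  55.7] slide [-1.  -0.4 16.4] dr to go [0.1 0.7 0.1] t 13.85 F [-2.1 -4.1  0.8]
time_s: 14.15
eef_pos: [472.3, -22.0, 55.7]
ee_rot: [-0.46, 0.461, -0.536, 0.537]
force: [-4.1, -7.0, 2.4]
width: 0.1
tcp [472.3 -22.   55.7] mill [-66.6 -12.1  55.7] slide [-0.9 -0.4 16.4] dr to go [0.1 0.7 0.1] t 14.15 F [-4.1 -7.   2.4]
```

View pics/s16.png

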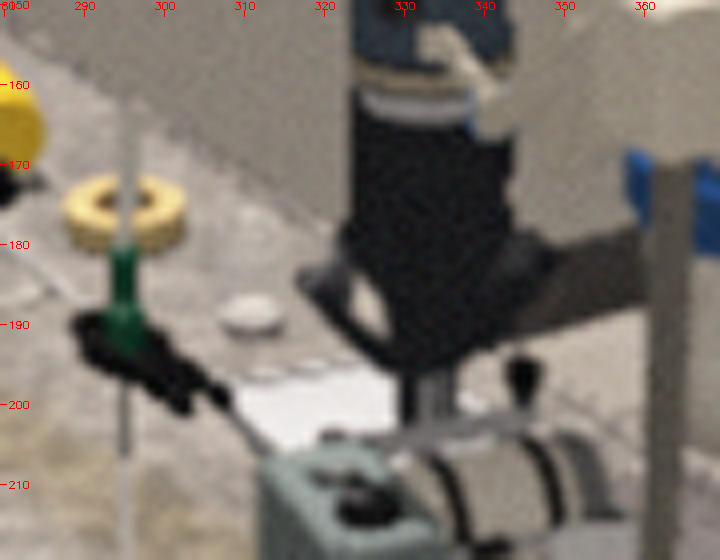

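```bash
python3 -m inch '[{"claw":0,"slide":[4,0,0],"dr":[0,0,0]},{"claw":0,"slide":[15,0,0],"dr":[0,0,0]},{"claw":0,"slide":[40,-15,0],"dr":[0,0,0]},{"claw":0,"slide":[70,-60,0],"dr":[0,0,0]},{"claw":0,"slide":[110,-100,0],"dr":[0,0,0]},{"claw":0,"slide":[150,-130,0],"dr":[0,0,0]},{"claw":0,"slide":[200,-130,0],"dr":[0,0,0]},{"claw":0,"slide":[220,-130,0],"dr":[0,0,0]}]'
python3 -m inch '[{"claw":0,"slide":[0,0,0],"dr":[0,0,0]},{"claw":0,"slide":[0,0,0],"dr":[0,0,0]},{"claw":0,"slide":[0,0,0],"dr":[0,0,0]},{"claw":0,"slide":[0,0,0],"dr":[0,0,0]}]'
python3 - <<'E'
from h import *
goto(m2w([-65.5,-28.5,56]))
s2=imaging.snapshot('side'); crop(s2['color'],290,160,380,230,8,'pics/s17.png')
s=imaging.snapshot('top'); crop(s['color'],255,160,375,250,6,'pics/t17.png')
print('closed knob pred',proj(s,m2w([-50,30,98])),proj(s2,m2w([-50,30,98])),'jar pred',proj(s,m2w([0,0,52])))
for e in (-45,45): print(e,proj(s,m2w([0,e,52])))
E
```

```text
time_s: 15.05
eef_pos: [440.3, -241.3, 188.0]
ee_rot: [-0.461, 0.459, -0.535, 0.539]
force: [-0.3, 0.3, -0.2]
width: 0.0
time_s: 15.45
eef_pos: [440.5, -235.6, 185.3]
ee_rot: [0.462, -0.462, 0.536, -0.535]
force: [0.3, 0.1, -0.1]
width: 0.0
tcp [ 440.5 -235.6  185.3] mill [-282.6  -15.6  185.3] slide [-216.7  129.5   16.5] dr to go [ 0.   0.9 -0. ] t 15.45 F [ 0.3  0.1 -0.1]
closed knob pred (np.float64(302.0181124364307), np.float64(223.1484700561284)) (np.float64(345.31633605262897), np.float64(193.77695223817727)) jar pred (np.float64(288.0118008239782), np.float64(211.10982465867767))
-45 (np.float64(290.5217035809617), np.float64(196.6620017467799))
45 (np.float64(285.48985260694377), np.float64(225.62179903326296))
```

View pics/s17.png

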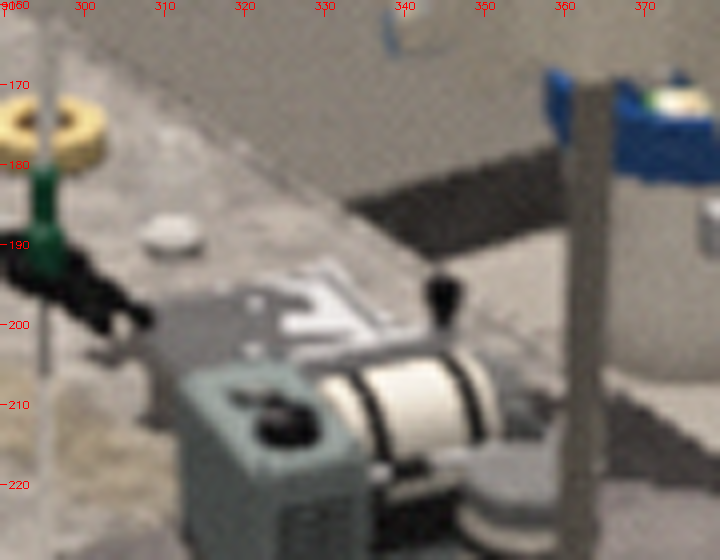

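View pics/t17.png

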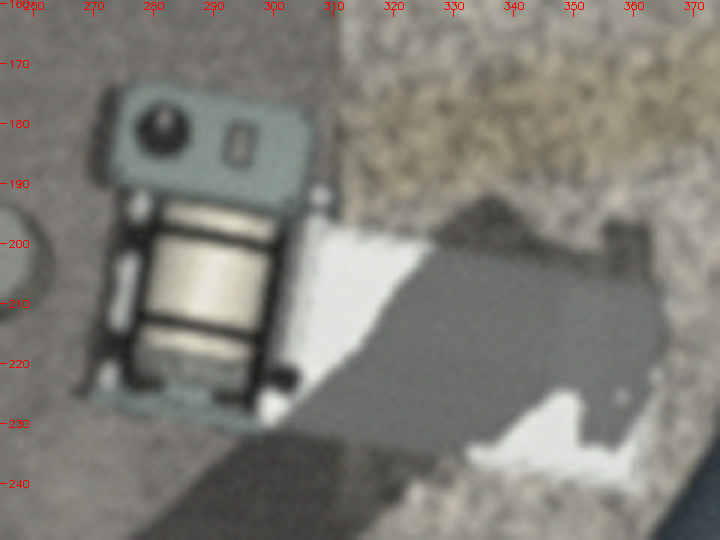

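```bash
python3 - <<'E'
from h import *
s=imaging.snapshot('top'); img=s['color']
crop(img,268,185,312,235,14,'pics/t18.png',5)
crop(cv2.imread('pics/top0.png'),335,195,375,245,14,'pics/t0b.png',5)
E
```

```text
(no output)
```

View pics/t18.png

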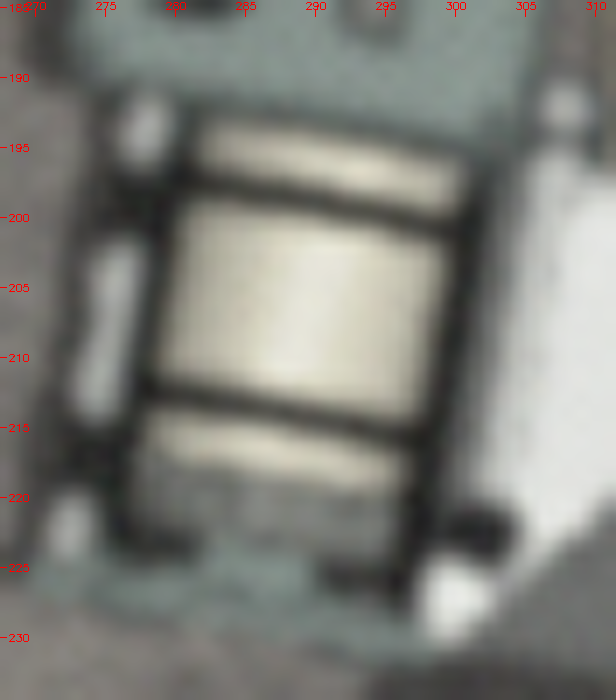

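View pics/t0b.png

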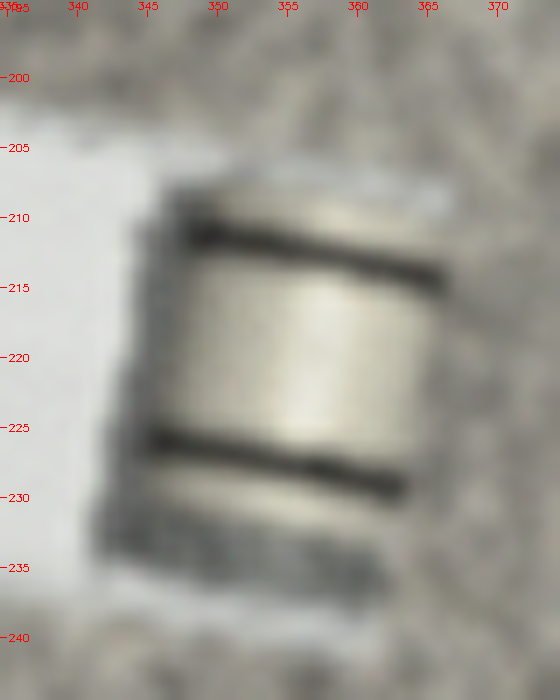

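```bash
python3 - <<'E'
from h import *
s=imaging.snapshot('top')
for n,z,L in(('init',68,[(357.5,207.8),(357,212.7),(354.4,227.7),(351.5,236.3)]),('now',82,[(291.5,193.6),(290.5,198.7),(287,214.2),(285,223.5)])):
    for a in L: print(n,a,w2m(onz(s,*a,z)).round(1))
# axis position from tyre silhouette ends
for z,L in((52,[(280.3,197),(301,201),(277.8,212.3),(297.7,216)]),):
    for a in L: print(a,w2m(onz(s,*a,z)).round(1))
print(status.get_obs()['time_s'])
E
```

```text
init (357.5, 207.8) [-207.   -44.4   68. ]
init (357, 212.7) [-207.9  -29.5   68. ]
init (354.4, 227.7) [-207.5   16.6   68. ]
init (351.5, 236.3) [-203.    43.7   68. ]
now (291.5, 193.6) [ -3.3 -52.5  82. ]
now (290.5, 198.7) [ -3.  -36.9  82. ]
now (287, 214.2) [-0.6 10.8 82. ]
now (285, 223.5) [ 0.6 39.2 82. ]
(280.3, 197) [ 30.7 -38.7  52. ]
(301, 201) [-33.9 -37.2  52. ]
(277.8, 212.3) [30.2  8.8 52. ]
(297.7, 216) [-31.8   9.8  52. ]
15.65
```

```bash
python3 - <<'E'
from h import *
a=cv2.imread('pics/side0.png'); s=imaging.snapshot('side')['color']
t0=cv2.imread('pics/top0.png'); t=imaging.snapshot('top')['color']
for n,x,y,A,B in(('weighing',311,189,a,s),('tape',295,176,a,s),('spare',251,203,t0,t),('beaker',190,180,t0,t),('dropper',155,207,t0,t),('cruc',195,223,t0,t),('lid',172,232,t0,t),('spatula',415,185,t0,t)):
    print(n,cv2.absdiff(A[y-7:y+8,x-7:x+8],B[y-7:y+8,x-7:x+8]).mean().round(1))
print(robot.finish_job())
E
```

```text
weighing 35.9
tape 2.3
spare 6.1
beaker 6.8
dropper 4.5
cruc 7.0
lid 8.1
spatula 7.2
the job is handed in; nothing more can be done
None
```

I pushed the jar up the ramp with the shut fingers at 30–50 mm/s until it dropped between the rollers. Then I backed off, pushed the keeper arm round to its stop, withdrew, and handed in at about 15.8 s. The hand-in gives no verdict, so what follows is my own measurement.

**Last checks**
- **Jar:** it lies level between the rollers at about x = -1 mm, within the 6 mm limit. It sits about 6–7 mm toward the housing (y ≈ -6.6, limit 8), apparently resting against the housing face. This is the thinnest margin; by the given sizes it cannot go beyond 7 mm.
- **Keeper:** the finger stopped advancing while the push force rose to about 8 N, so the arm is on its stop. Its knob shows at (302, 222) in the top view; closed, it should be at (302, 223).
- **Robot:** it stood about 200 mm clear of the mill, with no contact force reading.

**One check disagreed:** comparing pictures before and after showed no change at seven of the eight objects not to be moved. The weighing bottle's patch in the side view differed strongly (35.9 against 2–8 for the others). The jar covered that patch in the first picture. Once the jar moved on, the bottle stayed at (311, 189) in the later side pictures I looked at, and in the top view I saw it in the same place before and during the push. I conclude it was not moved.

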